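Two tabla repair kits from the shelf stock

TASK

Make up two repair kits. For the one, stand the tall slim ebony peg in the larger compartment of the zinc tray and the short stout peg in its smaller compartment; for the other, lay the loose wooden disc squarely on top of the pile of discs, then lay the bronze ring centred on that disc as its weight, lowering each until you feel it touch before letting go, never dropping it. Leave the middle-sized peg, the mug and the hand drill where they are.

Things in the scene. Friction and masses are not known exactly. Their poses are not given: they have to be found in the camera images.
- disc_centre (a point): loose flat disc of reddish-brown wood, no hole, 56 mm diameter, 14 mm thick, lying flat on the shelf at the start; the point is its centre, half-way up; z is its axis
- ring_centre (a point): loose cast bronze counterweight ring, 56 mm outside diameter, 28 mm hole, 18 mm high, about 0.28 kg, lying flat; the point is the centre of the hole, half-way up; z is its axis
- tall_peg_centre (a point): tall slim black ebony peg, a cylinder 24 mm diameter, 80 mm high, standing; the point is its centre, half-way up (40 mm over its foot); z is its axis
- middle_peg_centre (a point): middle-sized black ebony peg, a cylinder 29 mm diameter, 60 mm high, standing; the point is its centre, half-way up (30 mm over its foot); it stays where it is
- short_peg_centre (a point): short stout black ebony peg, a cylinder 36 mm diameter, 44 mm high, standing; the point is its centre, half-way up (22 mm over its foot); z is its axis
- large_well (a point): centre of the floor of the larger compartment of the fixed zinc tray (tray 110 x 216 mm, walls 3 mm thick and 14 mm high, floor 3 mm thick); compartment inside 104 mm along the tray's x by 125 mm along its y; the point lies on the floor, 3 mm above the shelf; y points away from the smaller compartment
- small_well (a point): centre of the floor of the smaller compartment of the same tray, inside 104 mm along the tray's x by 83 mm along its y; the point lies on the floor, 3 mm above the shelf; the larger compartment lies towards +y, its centre 106.5 mm away
- stand: fixed round zinc plate, 100 mm diameter, 6 mm thick, with a pile of wooden discs (66 mm diameter, fixed to it, concentric); origin at the centre of its underside, on the shelf. The top of the pile is flat and level and stands anywhere from 30 to 66 mm above the shelf, different each time and not told: feel or look for it
- mug: cracked white enamel mug, 72 mm across, 70 mm high, with a handle to its +y (about 30 mm out); origin at the centre of its underside; it stays where it is
- drill: heavy steel hand drill lying on the shelf, about 315 mm long along its x (150 mm to -x, 165 mm to +x), up to 76 mm wide and 71 mm high at its crank knob (85 mm to +x); origin under it on the shelf; it stays where it is
Not all that is in view belongs to the job. What is shaped like the part that bears disc_centre but white is not meant. Leave any blue look-alike of the part that bears short_peg_centre alone.

How it is judged (in metres and radians):
On the way, in this order (a step that is already met when the one before it is completed fails the run):
1. the loose disc lies flat on the pile, within 12 mm of its middle, and is let go (horizontal distance between disc_centre and stand below 0.012 m and height (world z) of disc_centre above 0.028 m and angle between disc_centre's own z axis and vertical below 0.1 rad and contact force between the fingers and disc below 0.05 N), for 0.2 s.
2. then the bronze ring lies flat on that disc, within 12 mm of its middle, and is let go (horizontal distance between disc_centre and stand below 0.012 m and height (world z) of disc_centre above 0.028 m and angle between each of disc_centre, ring_centre's own z axis and vertical below 0.1 rad and horizontal distance between ring_centre and disc_centre below 0.012 m and z of ring_centre in the frame of disc_centre between 0.012 and 0.021 m and contact force between the fingers and ring below 0.05 N), for 0.2 s.
At the end, for the whole second after the job is handed in: Disc flat on the pile, within 12 mm of its axis; ring flat on the disc, within 12 mm of its centre; tall peg upright on the floor of the larger compartment, short peg upright in the smaller; all four at rest; middle peg, mug and drill within 30 mm of where they were (horizontal distance between disc_centre and stand below 0.012 m and height (world z) of disc_centre above 0.028 m and angle between each of disc_centre, ring_centre's own z axis and vertical below 0.1 rad and horizontal distance between ring_centre and disc_centre below 0.012 m and z of ring_centre in the frame of disc_centre between 0.012 and 0.021 m and x of tall_peg_centre in the frame of large_well between -0.05 and 0.05 m and y of tall_peg_centre in the frame of large_well between -0.062 and 0.062 m and z of tall_peg_centre in the frame of large_well between 0.035 and 0.045 m and angle between each of tall_peg_centre, short_peg_centre's own z axis and vertical below 0.12 rad and x of short_peg_centre in the frame of small_well between -0.05 and 0.05 m and y of short_peg_centre in the frame of small_well between -0.041 and 0.041 m and z of short_peg_centre in the frame of small_well between 0.017 and 0.027 m and linear speed of each of disc, ring, tall_peg, short_peg below 0.02 m/s and angular speed of each of disc, ring, tall_peg, short_peg below 0.2 rad/s and distance of each of middle_peg_centre, mug, drill from where it was at the start of the episode below 0.03 m); the robot touches nothing.
It fails at once if the disc is dropped onto the pile (falls freely at over 0.4 m/s, a fall of about 10 mm) (horizontal distance between disc_centre and stand below 0.04 m and linear speed of disc above 0.4 m/s and contact force between the fingers and disc below 0.05 N).
It fails at once if the ring is dropped onto the pile (falls freely at over 0.4 m/s, a fall of about 10 mm) (horizontal distance between ring_centre and stand below 0.04 m and linear speed of ring above 0.4 m/s and contact force between the fingers and ring below 0.05 N).
It fails at once if the middle-sized peg is moved more than 30 mm (distance of middle_peg_centre from where it was at the start of the episode above 0.03 m).
It fails at once if the mug is moved more than 30 mm (distance of mug from where it was at the start of the episode above 0.03 m).
It fails at once if the hand drill is moved more than 30 mm (distance of drill from where it was at the start of the episode above 0.03 m).
It also fails if it takes over 96 s, if anything falls off the work surface, if the arm or the gripper's body presses on something with over 40 N, if the wrist force passes 120 N, or if a joint passes its speed limit or range.

ROBOT

A 6-joint arm with a two-finger parallel gripper is mounted at the origin on the work surface. World frame = base frame: x ahead of the robot, y to its left, z up, the work surface at z = 0. Lengths are in mm, angles in degrees, forces in N, time in s.
With the tool pointing down it reaches from about 350 to 850 mm from the base axis. Payload 8.1 kg.
Tool frame: the origin (TCP) lies at the very end of the fingers, on their centre line; the grasp point (between the pads) lies 19 mm behind it; z points along the fingers, y is the line along which they close (so a half turn about z gives the same grasp; the last joint's range is limited). The gripper opens to 85 mm and grips with 20 to 120 N. Pads are 22 mm wide; open, the fingers measure 114 mm over their backs; the gripper's body (76 mm by 85 mm) begins 54 mm behind the grasp point. The pads swing forward as they close: fully open they stand 13 mm farther back than shut.
Start: joints at [-75.252, 7.471, 85.268, -0, 87.261, -4.893], TCP at [201.695, -565.088, 231.292] pointing down, gripper open.
Joint ranges: [-169.43, 169.43], [-51.17, 129.36], [1.28, 143.12], [-76.62, 256.62], [0, 156.53], [-152.29, 152.29]. Speed limits (degrees/s): [136.94, 136.94, 159.86, 180, 180, 180].

INTERFACE

Orientations are given as [roll, pitch, yaw] about the fixed x, y, z axes, in that order (R = Rz(yaw) Ry(pitch) Rx(roll)).
In Python, from bench import sense, eyes, job, models gives the robot as it stands. The module is installed in compiled form; this text tells all that it offers.
- The arm moves only by the tool apply_moves, never from a script. Its argument "rows" is a list of rows, each a list of 6 numbers: the shift along the tool's x, y, z in mm, then the turn, a rotation vector about the tool's x, y, z in rad. In form: [[dx, dy, dz, rx, ry, rz], ...]. A call has exactly 5 rows; each row shifts and turns the commanded pose from where the row before left it, along the tool's axes as they then stand; what a row does not reach is not made up. A row lasts 1/8 s, in which the tool goes at most 62.5 mm and 10.7 degrees, less where a joint would pass 70% of its speed; a pose out of reach is approached as far as the arm can. A call is refused whole if a number of a shift passes 62.5 or a number of a turn 0.188, either way. A call with a gripper value outside its range is refused whole. "fingers" is the finger opening in mm, from 0 to 85.4, set as the call begins (left out, the last holds). The fingers move at their own pace and stop on an object; "grip_force" is the grip in N (left out, the last holds). Time passes only in rows, so rows that do not move let the fingers close, or fill a call up. It gives the time, the measured TCP pose, the force, the opening and the grip force at its end, in the units of the state.
- sense(): the state, without advancing time (a new reading comes with each control period).
- eyes.snapshot(name): name is "scene" or "top" or "wrist"; returns (picture, depth): 400x640x3 uint8, red, green, blue; 400x640 float32, mm along the optical axis (not along the pixel's ray), 0 where there is no reading.
- eyes.get_calibration(name): a dict with "intrinsics" (3x3 intrinsics, pixels), "D" ([k1, k2, p1, p2, k3] as OpenCV has them; the pictures are not rectified), "R" (3x3) and "t" (3): a world point X has camera coordinates R X + t; the wrist camera has in their place "mount" (4x4, takes a point from camera to tool coordinates, whose origin is the TCP and whose axes are the flange's). Camera axes: x right, y down, z forward; pixel columns grow to the right and rows downward; lengths in mm; the calibration is good to about 2 mm. A picture is of the moment at which its call begins: read the wrist's pose just before it. get_calibration takes no time and is no camera call.
- job.hand_in(): hands the job in; it is judged then, once.
Trained networks look in the newest picture that a camera, given by its name, has taken for a name from the list of things; names that differ only in an ending like _2 or _b are one class to them, and where a whole thing is asked for, a point or a joint stands for the part that bears it (a point fixed in the world has none). Each returns a list of dicts, best first, with "confidence" (0 to 1); they miss things now and then, are a little off and sometimes report something else, mostly with a low value. They report only what shows in the picture. A call takes as long as a camera call. They do not tell look-alikes from the thing itself.
- models.boxes_of(name, camera): "xyz" ([x, y, z] in mm, in world coordinates, good to about 4 mm: the middle of the surface that is visible of it).
- models.cut_out(name, camera): "pixels" (400x640 bool, what is visible of it).
- models.place_of(name, camera): "xyz" ([x, y, z] in mm, in world coordinates, good to about 4 mm: a listed point, or the origin of a listed thing).
The state is a dict: "time": time; "joint_pos": joint angles; "qd": joint speeds; "joint_efforts": joint torques, N m; "tool_pos": TCP position; "tcp_rot": TCP orientation; "ft_force": force on the tool from outside, world axes, zero at the start; "wrist_torque": the same for the moment, N m; "finger_gap": finger opening in mm; "grip_force": force on a finger pad.
Only numpy, scipy, OpenCV 4.12 (cv2) and the standard library are available. Lean on these libraries where they do the work, as an engineer would, in place of code of your own. Each camera call takes 0.05 s, during which the arm holds its last target. There are 200 camera calls.

## Working session

There is one attempt and no reset: what is moved stays moved. The work goes in short steps, Python scripts to look and compute and a tool call to move; the robot and the scene stay as the last step left them, time stands still between calls to the robot, and variables do not carry over. Pictures are saved under pics/ and viewed, at most 14 in all, crops included, and the job is handed in when it is done.

Besides the shell and the picture viewer there is one more tool, called after ">>>" by a JSON object that holds its "api" and its "payload", one argument or row to a line. apply_moves: Moves the arm, as the interface text tells. Its arguments: {"type":"object","properties":{"rows":{"type":"array"},"fingers":{"type":"number"},"grip_force":{"type":"number"}},"required":["rows"]}

```bash
mkdir -p pics
cat > h.py <<'E'
import numpy as np, cv2
from bench import sense, eyes, job, models
from scipy.spatial.transform import Rotation as Ro
def snap(c,name=None):
    s=sense(); p,d=eyes.snapshot(c)
    if name: cv2.imwrite('pics/'+name+'.png',p[:,:,::-1])
    return p,d,s
def pose(c,s):
    k=eyes.get_calibration(c)
    if c=='wrist':
        M=np.array(k['mount']); T=np.eye(4)
        T[:3,:3]=Ro.from_euler('xyz',s['tcp_rot'],degrees=True).as_matrix(); T[:3,3]=s['tool_pos']
        W=T@M
    else:
        W=np.eye(4); R=np.array(k['R']); W[:3,:3]=R.T; W[:3,3]=-R.T@np.array(k['t'])
    return np.array(k['intrinsics']),np.array(k['D']),W
def ray(c,s,uv):
    K,D,W=pose(c,s)
    n=cv2.undistortPoints(np.array(uv,float).reshape(-1,1,2),K,D).reshape(-1,2)
    r=np.c_[n,np.ones(len(n))]
    return W[:3,3],r@W[:3,:3].T
def cloud(c,s,d,mask):
    v,u=np.nonzero(mask&(d>0)); o,r=ray(c,s,np.c_[u,v]); return o+r*d[v,u][:,None]
def onz(c,s,uv,z):
    o,r=ray(c,s,uv); return o+r*((z-o[2])/r[:,2])[:,None]
def proj(c,s,X):
    K,D,W=pose(c,s); V=np.linalg.inv(W)
    return cv2.projectPoints((np.atleast_2d(X)@V[:3,:3].T+V[:3,3]),np.zeros(3),np.zeros(3),K,D)[0].reshape(-1,2)
E
python3 - <<'E'
from h import *
print(sense())
for c in('scene','top'):
    p,d,s=snap(c,c+'0')
    print(c,pose(c,s)[2][:3,3].round())
    for n in 'disc_centre ring_centre tall_peg_centre middle_peg_centre short_peg_centre large_well small_well stand mug drill'.split():
        for r in models.place_of(n,c)[:4]:
            print(n,np.round(r['xyz']),round(r['confidence'],2),proj(c,s,r['xyz']).round()[0])
E
```

```text
{'time': 0.0, 'joint_pos': array([-7.52522920e+01,  7.51554873e+00,  8.53310117e+01,  1.41095692e-03,
        8.72610380e+01, -4.89286033e+00]), 'qd': array([-0.04314138, -0.10074437,  0.08431749, -0.05544343,  0.02928015,
       -0.11514285]), 'joint_efforts': array([ 3.48803869e-04, -5.69390774e+01, -5.00551987e+01, -2.74285831e-04,
        1.47770788e-02,  2.64637328e-05]), 'tool_pos': array([ 201.55972575, -564.53783524,  230.22323383]), 'tcp_rot': array([-1.79892914e+02, -1.05814418e-02,  1.96404897e+01]), 'ft_force': array([-0.98584905, -0.47723864, -0.548348  ]), 'wrist_torque': array([ 0.04987696, -0.02970602,  0.04362446]), 'grip_force': 0.0, 'finger_gap': 85.59120039058743}
scene [1150.  583.  970.]
disc_centre [661. -68.   7.] 0.79 [280. 226.]
ring_centre [552. -87.   6.] 0.77 [308. 199.]
ring_centre [ 757. -222.    2.] 0.52 [211. 215.]
tall_peg_centre [440.  80.  39.] 0.61 [388. 201.]
tall_peg_centre [692. 109.   2.] 0.19 [323. 278.]
middle_peg_centre [548.  84.  28.] 0.85 [359. 229.]
short_peg_centre [426. -74.  24.] 0.73 [346. 172.]
short_peg_centre [ 452. -154.   23.] 
[... 349 characters left out ...]
93.]
disc_centre [765.  -6.   4.] 0.72 [309. 140.]
disc_centre [657. -69.   7.] 0.66 [332. 179.]
ring_centre [552. -88.   8.] 0.7 [339. 219.]
ring_centre [441.  84.  41.] 0.38 [269. 261.]
ring_centre [ 758. -224.   -0.] 0.3 [391. 144.]
ring_centre [478. 347.   2.] 0.24 [170. 245.]
tall_peg_centre [445.  84.  38.] 0.47 [270. 259.]
middle_peg_centre [546.  80.  30.] 0.61 [273. 219.]
short_peg_centre [432. -72.  19.] 0.73 [333. 266.]
short_peg_centre [ 450. -154.   25.] 0.54 [366. 260.]
large_well [479. 345.   3.] 0.62 [171. 244.]
small_well [483. 240.   0.] 0.71 [211. 244.]
stand [ 539. -318.   -2.] 0.6 [428. 227.]
mug [692. 111.  -1.] 0.59 [264. 166.]
drill [ 758. -230.    1.] 0.7 [393. 144.]
```

Run:
```python
import cv2
a=cv2.imread('pics/scene0.png')[120:320,140:500]
cv2.imwrite('pics/s_crop.png',cv2.resize(a,None,fx=2.2,fy=2.2))
b=cv2.imread('pics/top0.png')[110:310,130:470]
cv2.imwrite('pics/t_crop.png',cv2.resize(b,None,fx=2.3,fy=2.3,interpolation=3))
```

```text
(no output)
```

View pics/s_crop.png

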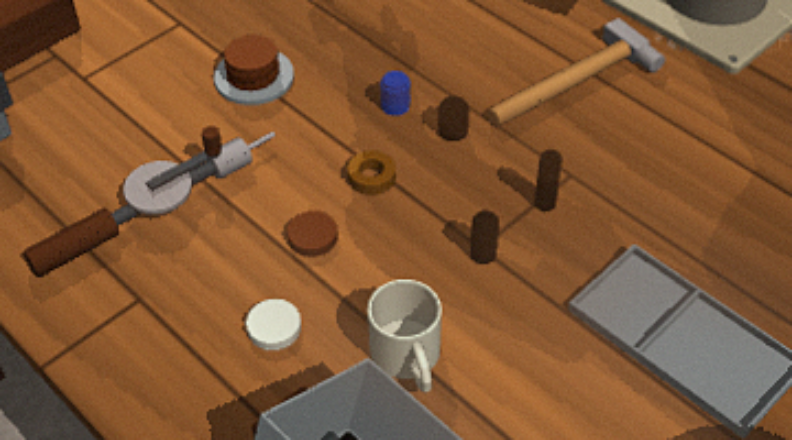

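View pics/t_crop.png

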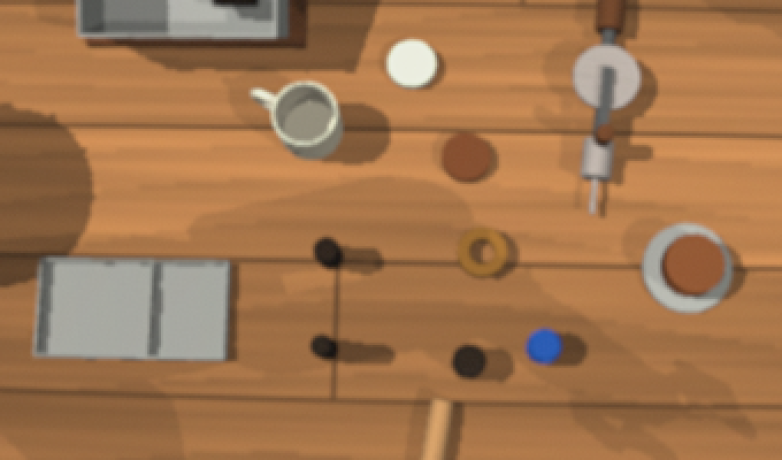

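In the scene crop, the discs are the brown one at scene (280,226), top (332,179), and the white one at top (309,140). The brown one fits. The short stout pegs are the black one at scene (346,172), top (333,266), and the blue one at top (366,260). The black one fits. The tall slim peg is at scene (388,201). The middle peg is nearer, at scene (359,229). I'll measure them and confirm in one enlarged crop.

```bash
cat > m.py <<'E'
from h import *
G={'disc_centre':(660,-69),'ring_centre':(552,-87),'tall_peg_centre':(442,82),'short_peg_centre':(429,-73),'middle_peg_centre':(547,82),'stand':(538,-316)}
for c in('top','scene'):
    p,d,s=snap(c)
    for n,g in G.items():
        for r in models.cut_out(n,c):
            m=r['pixels']; P=cloud(c,s,d,m)
            if len(P)<10 or np.hypot(*(np.median(P[:,:2],0)-g))>40: continue
            zt=np.percentile(P[:,2],90); T=P[P[:,2]>zt-6]
            (cx,cy),rad=cv2.minEnclosingCircle(T[:,:2].astype(np.float32))
            print(c,n,round(r['confidence'],2),'n',len(P),'ztop',zt.round(1),np.median(T[:,2]).round(1),'mean',T[:,:2].mean(0).round(1),'circ',round(cx,1),round(cy,1),round(rad,1))
            break
    if c=='scene':
        a=p[130:250,260:410]; cv2.imwrite('pics/conf.png',cv2.resize(a[:,:,::-1],None,fx=5,fy=5,interpolation=3))
    else:
        # tray rim
        v,u=np.mgrid[225:275,140:240]; m=np.zeros(d.shape,bool)
        m[225:275,140:240]=True
        P=cloud(c,s,d,m); R=P[(P[:,2]>9)&(P[:,2]<22)&(P[:,1]>150)]
        print('rim',len(R),cv2.minAreaRect(R[:,:2].astype(np.float32)))
E
python3 m.py
```

```text
top disc_centre 0.75 n 369 ztop 15.4 12.9 mean [659.6 -68.4] circ 660.1 -68.8 28.1
top ring_centre 0.76 n 307 ztop 19.4 16.9 mean [549.9 -88.2] circ 551.2 -87.7 27.7
top tall_peg_centre 0.62 n 105 ztop 79.7 77.5 mean [441.2  80.3] circ 440.5 80.2 11.6
top short_peg_centre 0.61 n 193 ztop 44.5 42.4 mean [430.  -73.9] circ 429.2 -74.6 17.5
top stand 0.96 n 653 ztop 10.2 6.9 mean [ 535.5 -311.4] circ 538.8 -316.1 50.1
rim 292 ((477.383056640625, 302.28179931640625), (103.42915344238281, 218.43309020996094), 1.400776743888855)
scene disc_centre 0.87 n 363 ztop 16.7 14.5 mean [659.2 -64.2] circ 659.3 -67.0 29.2
scene ring_centre 0.55 n 332 ztop 20.2 18.1 mean [551.2 -83.6] circ 550.9 -86.5 29.6
scene tall_peg_centre 0.73 n 258 ztop 79.7 79.4 mean [443.1  84. ] circ 442.3 83.4 12.0
scene short_peg_centre 0.83 n 240 ztop 45.8 44.0 mean [430.8 -69.9] circ 428.2 -69.1 20.2
scene middle_peg_centre 0.64 n 279 ztop 60.9 59.4 mean [544.6  83.6] circ 544.0 83.3 15.3
scene stand 0.75 n 343 ztop 10.6 7.9 mean [ 548.8 -298.6] circ 539.4 -313.0 50.4
```

View pics/conf.png

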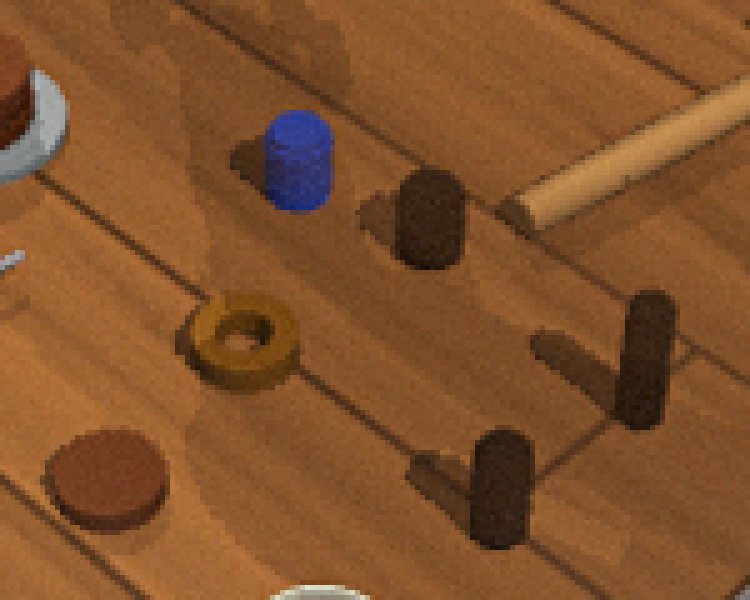

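The crop confirms the brown disc at (110,480), the black short peg at (430,220), the tall peg at (645,360) and the ring at (245,340). I'll move over the disc now.

>>> {"api": "apply_moves", "payload": {
  "rows": [
    [0,0,0,0,0,0.1715],
    [0,0,0,0,0,0.1715],
    [43,-43,0,0,0,0],
    [43,-43,0,0,0,0],
    [43,-43,0,0,0,0]
  ],
  "fingers": 70
}}

```text
time: 2.42
tool_pos: [331.7, -434.9, 231.4]
tcp_rot: [180.0, -0.0, -0.1]
ft_force: [1.5, -0.6, 0.3]
finger_gap: 69.9
grip_force: 0.0
```

>>> {"api": "apply_moves", "payload": {
  "rows": [
    [43,-43,0,0,0,0],
    [43,-43,0,0,0,0],
    [43,-43,0,0,0,0],
    [43,-43,0,0,0,0],
    [43,-43,0,0,0,0]
  ]
}}

```text
time: 3.05
tool_pos: [547.0, -219.6, 231.6]
tcp_rot: [180.0, -0.0, -0.0]
ft_force: [0.5, -0.7, 0.5]
finger_gap: 70.3
grip_force: 0.0
```

>>> {"api": "apply_moves", "payload": {
  "rows": [
    [38,-48,0,0,0,0],
    [38,-48,0,0,0,0],
    [38,-48,0,0,0,0],
    [0,-8,50,0,0,0],
    [0,0,0,0,0,0]
  ]
}}

```text
time: 3.68
tool_pos: [656.7, -67.5, 175.8]
tcp_rot: [-179.9, 0.6, 0.1]
ft_force: [-0.6, 0.3, -0.7]
finger_gap: 69.9
grip_force: 0.0
```

```bash
cat > w.py <<'E'
import sys
from h import *
# usage: w.py name z_of_top  [pic]
n=sys.argv[1]; zt=float(sys.argv[2])
p,d,s=snap('wrist',sys.argv[3] if len(sys.argv)>3 else None)
print('tcp',s['tool_pos'].round(1),s['tcp_rot'].round(2),'gap',s['finger_gap'].round(1),'F',s['ft_force'].round(1))
for r in models.cut_out(n,'wrist')[:3]:
    m=r['pixels']; P=cloud('wrist',s,d,m)
    if len(P)<20: continue
    z=np.percentile(P[:,2],80); T=P[abs(P[:,2]-z)<5]
    v,u=np.nonzero(m); Q=onz('wrist',s,np.c_[u,v],zt)
    (cx,cy),rad=cv2.minEnclosingCircle(T[:,:2].astype(np.float32))
    q=cv2.minEnclosingCircle(Q[:,:2].astype(np.float32))
    print(n,round(r['confidence'],2),len(P),'zmed',np.median(T[:,2]).round(1),'depth circ',np.round([cx,cy,rad],1),'mean',T.mean(0).round(1),'rays@zt',np.round([*q[0],q[1]],1),'mean',Q[:,:2].mean(0).round(1))
for r in models.place_of(n,'wrist')[:3]: print(np.round(r['xyz'],1),round(r['confidence'],2))
E
python3 w.py disc_centre 14 w1
```

```text
Traceback (most recent call last):
  File "w.py", line 6, in <module>
    print('tcp',s['tool_pos'].round(1),s['tcp_rot'].round(2),'gap',s['finger_gap'].round(1),'F',s['ft_force'].round(1))
                                                                   ^^^^^^^^^^^^^^^^^^^^^
AttributeError: 'float' object has no attribute 'round'
```

View pics/w1.png

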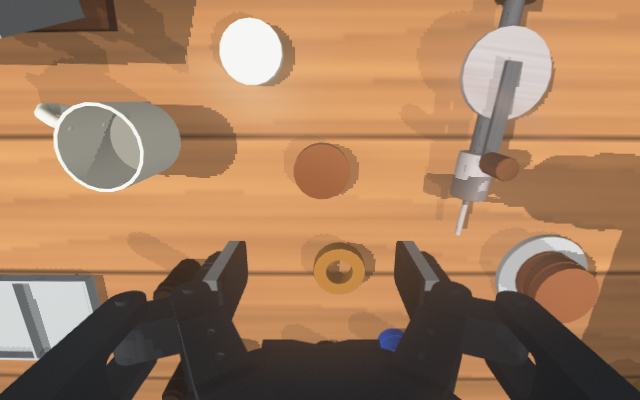

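The wrist view shows the brown disc at (322,171), the white one at (251,52), the ring at (340,268) and the pile at (560,290).

```bash
sed -i "s/s\['finger_gap'\].round(1)/round(float(s['finger_gap']),1)/" w.py; python3 w.py disc_centre 14
python3 - <<'E'
from h import *
# pile height, from each camera's depth near (538.8,-315.5)
for c in('top','scene','wrist'):
    p,d,s=snap(c); P=cloud(c,s,d,np.ones(d.shape,bool))
    T=P[(np.hypot(P[:,0]-538.8,P[:,1]+315.5)<40)&(P[:,2]>20)]
    z=np.percentile(T[:,2],70); T=T[abs(T[:,2]-z)<4]
    print(c,len(T),'z',np.median(T[:,2]).round(1),[np.round(x,1) for x in cv2.minEnclosingCircle(T[:,:2].astype(np.float32))],T.mean(0).round(1))
    B=P[(np.hypot(P[:,0]-660,P[:,1]+69)>40)&(np.hypot(P[:,0]-660,P[:,1]+69)<60)]; print('shelf z',np.median(B[:,2]).round(1))
E
```

```text
tcp [657.9 -68.8 179. ] [-1.7996e+02  3.2000e-01  3.0000e-02] gap 70.2 F [-0.3  0.1  1. ]
disc_centre 0.96 3143 zmed 13.3 depth circ [769.   -4.3  27.6] mean [769.4  -4.6  13.3] rays@zt [768.6  -5.1  28.1] mean [769.1  -5.1]
disc_centre 0.72 2431 zmed 13.4 depth circ [660.1 -67.3  27.9] mean [660.9 -67.4  13.3] rays@zt [661.4 -67.1  28.7] mean [661.5 -67.3]
[765.8  -2.3   8.6] 0.83
[658.4 -71.    5.4] 0.79
top 456 z 43.1 [array([ 539.7, -315.7]), np.float64(32.9)] [ 538.9 -316.4   43.3]
shelf z 548.6
scene 129 z 44.8 [array([ 541.2, -315.1]), np.float64(33.1)] [ 553.8 -318.1   44.7]
shelf z 417.7
wrist 2295 z 43.3 [array([ 538.8, -316.3]), np.float64(33.9)] [ 544.1 -317.4   43.2]
shelf z 245.0
```

>>> {"api": "apply_moves", "payload": {
  "rows": [
    [1,-1,60,0,0,0],
    [0,0,60,0,0,0],
    [0,0,40,0,0,0],
    [0,0,0,0,0,0],
    [0,0,0,0,0,0]
  ]
}}

```text
time: 4.65
tool_pos: [662.6, -68.8, 24.2]
tcp_rot: [180.0, -0.2, -0.0]
ft_force: [0.3, 0.2, 1.5]
finger_gap: 70.2
grip_force: 0.0
```

>>> {"api": "apply_moves", "payload": {
  "rows": [
    [0,0,6,0,0,0],
    [0,0,6,0,0,0],
    [0,0,5,0,0,0],
    [0,0,4,0,0,0],
    [0,0,0,0,0,0]
  ]
}}

```text
time: 5.28
tool_pos: [660.3, -68.1, -0.4]
tcp_rot: [-180.0, 0.1, -0.0]
ft_force: [0.2, 0.9, -0.0]
finger_gap: 70.0
grip_force: 0.0
```

>>> {"api": "apply_moves", "payload": {
  "rows": [
    [0,0,1,0,0,0],
    [0,0,0,0,0,0],
    [0,0,0,0,0,0],
    [0,0,0,0,0,0],
    [0,0,0,0,0,0]
  ],
  "fingers": 45,
  "grip_force": 40
}}

```text
time: 5.9
tool_pos: [661.3, -68.3, -0.1]
tcp_rot: [180.0, -0.1, -0.0]
ft_force: [0.9, 0.1, 4.9]
finger_gap: 54.3
grip_force: 42.5
```

>>> {"api": "apply_moves", "payload": {
  "rows": [
    [0,0,0,0,0,0],
    [0,0,-20,0,0,0],
    [0,0,-40,0,0,0],
    [0,0,-50,0,0,0],
    [0,0,-10,0,0,0]
  ]
}}

```text
time: 6.52
tool_pos: [663.6, -68.6, 125.5]
tcp_rot: [179.9, -0.5, -0.0]
ft_force: [-0.4, 0.1, 0.3]
finger_gap: 53.9
grip_force: 42.2
```

>>> {"api": "apply_moves", "payload": {
  "rows": [
    [-24,50,0,0,0,0],
    [-24,50,0,0,0,0],
    [-24,50,0,0,0,0],
    [-24,50,0,0,0,0],
    [-25,48,0,0,0,0]
  ]
}}

```text
time: 7.15
tool_pos: [538.3, -317.3, 118.9]
tcp_rot: [-180.0, 0.1, -0.0]
ft_force: [0.8, -1.7, -0.4]
finger_gap: 54.2
grip_force: 42.3
```

>>> {"api": "apply_moves", "payload": {
  "rows": [
    [0,0,20,0,0,0],
    [0,0,10,0,0,0],
    [0,0,0,0,0,0],
    [0,0,0,0,0,0],
    [0,0,0,0,0,0]
  ]
}}

```text
time: 7.78
tool_pos: [540.6, -315.7, 90.1]
tcp_rot: [180.0, -0.1, 0.1]
ft_force: [-0.5, 0.2, -0.4]
finger_gap: 54.2
grip_force: 42.3
```

```bash
python3 w.py disc_centre 100 w2
python3 - <<'E'
from h import *
for c in('top','scene'):
    p,d,s=snap(c,c+'2')
    for r in models.cut_out('disc_centre',c)[:4]:
        P=cloud(c,s,d,r['pixels']); print(c,round(r['confidence'],2),len(P),np.median(P,0).round(1),P.min(0).round(1),P.max(0).round(1))
a=p[60:220,180:400]; cv2.imwrite('pics/s2.png',cv2.resize(a[:,:,::-1],None,fx=3,fy=3))
w=cv2.imread('pics/w2.png'); b=cv2.imread('pics/s2.png'); w=cv2.resize(w,None,fx=.75,fy=.75)
cv2.imwrite('pics/c2.png',cv2.resize(np.hstack([w[:300],cv2.resize(b,(412,300))]),(800,264)))
E
```

```text
tcp [ 540.6 -315.7   90.1] [ 1.7996e+02 -6.0000e-02  6.0000e-02] gap 54.2 F [-0.5  0.2 -0.4]
[ 540.5 -317.4   94.6] 0.68
top 0.58 345 [767.   -5.8  12.7] [741.1 -32.2  -4.5] [795.7  21.   19.7]
scene 0.85 453 [7.705e+02 5.000e-01 1.420e+01] [ 7.411e+02 -3.010e+01 -5.000e-01] [795.8  25.9  19.7]
scene 0.47 198 [ 550.1 -314.9  103.7] [ 500.2 -425.2   -2.3] [ 566.8 -286.8  117.1]
```

View pics/c2.png

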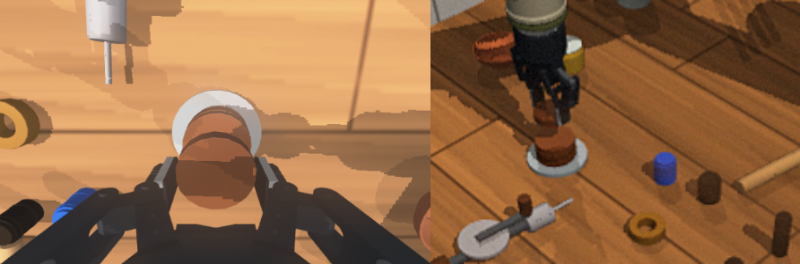

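The picture shows the disc held flat between the fingers over the pile. Next I lower it until it touches.

>>> {"api": "apply_moves", "payload": {
  "rows": [
    [0,0,20,0,0,0],
    [0,0,14,0,0,0],
    [0,0,5,0,0,0],
    [0,0,0,0,0,0],
    [0,0,0,0,0,0]
  ]
}}

```text
time: 8.75
tool_pos: [540.1, -316.4, 50.8]
tcp_rot: [180.0, -0.0, -0.0]
ft_force: [0.2, -0.8, 0.2]
finger_gap: 54.4
grip_force: 42.3
```

>>> {"api": "apply_moves", "payload": {
  "rows": [
    [0,0,1,0,0,0],
    [0,0,1,0,0,0],
    [0,0,1,0,0,0],
    [0,0,1,0,0,0],
    [0,0,0,0,0,0]
  ]
}}

```text
time: 9.38
tool_pos: [539.6, -316.1, 46.1]
tcp_rot: [-180.0, 0.0, -0.0]
ft_force: [0.4, 0.0, -0.2]
finger_gap: 54.2
grip_force: 42.3
```

>>> {"api": "apply_moves", "payload": {
  "rows": [
    [0,0,1,0,0,0],
    [0,0,0,0,0,0],
    [0,0,1,0,0,0],
    [0,0,0,0,0,0],
    [0,0,0,0,0,0]
  ]
}}

```text
time: 10.0
tool_pos: [539.7, -316.1, 44.3]
tcp_rot: [-180.0, 0.0, -0.0]
ft_force: [0.2, 0.5, 0.2]
finger_gap: 54.4
grip_force: 42.3
```

>>> {"api": "apply_moves", "payload": {
  "rows": [
    [0,0,0.5,0,0,0],
    [0,0,0,0,0,0],
    [0,0,0.5,0,0,0],
    [0,0,0,0,0,0],
    [0,0,0,0,0,0]
  ]
}}

```text
time: 10.62
tool_pos: [539.9, -316.2, 43.9]
tcp_rot: [180.0, -0.0, -0.0]
ft_force: [-2.5, 1.7, 4.8]
finger_gap: 53.8
grip_force: 42.9
```

>>> {"api": "apply_moves", "payload": {
  "rows": [
    [0,0,0.5,0,0,0],
    [0,0,0,0,0,0],
    [0,0,0.5,0,0,0],
    [0,0,0,0,0,0],
    [0,0,0,0,0,0]
  ]
}}

```text
time: 11.25
tool_pos: [539.9, -316.2, 43.8]
tcp_rot: [180.0, -0.0, -0.0]
ft_force: [-5.6, 3.4, 12.5]
finger_gap: 54.2
grip_force: 43.6
```

Contact is felt at about 12 N, so I release and retreat.

>>> {"api": "apply_moves", "payload": {
  "rows": [
    [0,0,0,0,0,0],
    [0,0,0,0,0,0],
    [0,0,0,0,0,0],
    [0,0,0,0,0,0],
    [0,0,0,0,0,0]
  ],
  "fingers": 70
}}

```text
time: 11.88
tool_pos: [539.7, -316.1, 42.2]
tcp_rot: [-180.0, 0.0, -0.0]
ft_force: [0.9, 0.4, 0.2]
finger_gap: 69.8
grip_force: 0.0
```

>>> {"api": "apply_moves", "payload": {
  "rows": [
    [0,0,-10,0,0,0],
    [0,0,-30,0,0,0],
    [0,0,-50,0,0,0],
    [0,0,-50,0,0,0],
    [0,0,0,0,0,0]
  ]
}}

```text
time: 12.5
tool_pos: [542.7, -318.2, 189.7]
tcp_rot: [179.6, -0.5, -0.0]
ft_force: [0.7, 0.3, 0.5]
finger_gap: 69.9
grip_force: 0.0
```

```bash
cat > pile.py <<'E'
from h import *
for c in('top','scene','wrist'):
    p,d,s=snap(c,c+'_p'); P=cloud(c,s,d,np.ones(d.shape,bool))
    N=P[(np.hypot(P[:,0]-539.5,P[:,1]+316)<42)&(P[:,2]>35)&(P[:,2]<95)]
    z=np.percentile(N[:,2],85)
    for lo,hi in((z-4,z+6),(40,48)):
        T=N[(N[:,2]>lo)&(N[:,2]<hi)]
        if len(T)>20: print(c,len(T),'z',np.median(T[:,2]).round(1),[np.round(x,1) for x in cv2.minEnclosingCircle(T[:,:2].astype(np.float32))])
E
python3 pile.py; python3 w.py ring_centre 18
```

```text
top 38 z 57.1 [array([ 546.7, -297.7]), np.float64(14.9)]
top 37 z 43.1 [array([ 546.3, -292. ]), np.float64(18.6)]
scene 218 z 58.9 [array([ 536.8, -313. ]), np.float64(30.3)]
scene 96 z 44.2 [array([ 539. , -312.9]), np.float64(33.1)]
wrist 3000 z 57.3 [array([ 539., -316.]), np.float64(28.0)]
wrist 742 z 43.2 [array([ 538.2, -316.2]), np.float64(33.0)]
tcp [ 539.5 -316.   182. ] [-1.7999e+02  2.0000e-02 -1.0000e-02] gap 70.0 F [-0.3 -0.5 -1.2]
ring_centre 0.91 2518 zmed 17.0 depth circ [552.1 -87.6  28.2] mean [552.6 -88.9  16.8] rays@zt [554.5 -92.8  32.4] mean [553.6 -93. ]
[551.  -87.6   5.7] 0.71
```

>>> {"api": "apply_moves", "payload": {
  "rows": [
    [3,-57,0,0,0,0],
    [3,-57,0,0,0,0],
    [3,-57,0,0,0,0],
    [3,-57.5,0,0,0,0],
    [0,0,50,0,0,0]
  ]
}}

```text
time: 13.42
tool_pos: [555.0, -84.3, 135.5]
tcp_rot: [180.0, -0.4, 0.3]
ft_force: [1.7, -1.1, -0.9]
finger_gap: 69.8
grip_force: 0.0
```

>>> {"api": "apply_moves", "payload": {
  "rows": [
    [0,0,60,0,0,0],
    [0,0,40,0,0,0],
    [0,0,0,0,0,0],
    [0,0,0,0,0,0],
    [0,0,0,0,0,0]
  ]
}}

```text
time: 14.05
tool_pos: [553.8, -88.2, 34.9]
tcp_rot: [179.9, -0.2, -0.0]
ft_force: [0.1, -0.1, 0.0]
finger_gap: 70.1
grip_force: 0.0
```

>>> {"api": "apply_moves", "payload": {
  "rows": [
    [0,0,10,0,0,0],
    [0,0,10,0,0,0],
    [0,0,6,0,0,0],
    [0,0,4,0,0,0],
    [0,0,0,0,0,0]
  ]
}}

```text
time: 14.68
tool_pos: [551.4, -87.6, 1.7]
tcp_rot: [-180.0, 0.1, -0.0]
ft_force: [-0.1, 1.1, -0.4]
finger_gap: 70.2
grip_force: 0.0
```

>>> {"api": "apply_moves", "payload": {
  "rows": [
    [0,0,0,0,0,0],
    [0,0,0,0,0,0],
    [0,0,0,0,0,0],
    [0,0,0,0,0,0],
    [0,0,0,0,0,0]
  ],
  "fingers": 45,
  "grip_force": 50
}}

```text
time: 15.3
tool_pos: [552.2, -87.7, 3.1]
tcp_rot: [180.0, -0.0, -0.0]
ft_force: [-2.6, 1.3, 6.1]
finger_gap: 53.9
grip_force: 52.4
```

The fingertips may be touching the shelf, so I regrip 4 mm higher to keep them off the disc when placing.

>>> {"api": "apply_moves", "payload": {
  "rows": [
    [0,0,0,0,0,0],
    [0,0,0,0,0,0],
    [0,0,-4,0,0,0],
    [0,0,0,0,0,0],
    [0,0,0,0,0,0]
  ],
  "fingers": 66
}}

```text
time: 15.92
tool_pos: [551.9, -87.7, 6.4]
tcp_rot: [180.0, -0.0, -0.0]
ft_force: [0.4, -0.5, 0.1]
finger_gap: 65.6
grip_force: 0.0
```

>>> {"api": "apply_moves", "payload": {
  "rows": [
    [0,0,0,0,0,0],
    [0,0,0,0,0,0],
    [0,0,0,0,0,0],
    [0,0,0,0,0,0],
    [0,0,0,0,0,0]
  ],
  "fingers": 45
}}

```text
time: 16.55
tool_pos: [552.0, -87.8, 7.1]
tcp_rot: [180.0, -0.0, -0.0]
ft_force: [-3.4, 0.8, 7.8]
finger_gap: 53.7
grip_force: 50.8
```

>>> {"api": "apply_moves", "payload": {
  "rows": [
    [0,0,-10,0,0,0],
    [0,0,-40,0,0,0],
    [0,0,-50,0,0,0],
    [0,0,-20,0,0,0],
    [0,0,0,0,0,0]
  ]
}}

```text
time: 17.18
tool_pos: [552.9, -87.9, 127.5]
tcp_rot: [180.0, -0.2, -0.0]
ft_force: [0.3, 1.1, -3.0]
finger_gap: 53.5
grip_force: 53.7
```

>>> {"api": "apply_moves", "payload": {
  "rows": [
    [-3,57,0,0,0,0],
    [-3,57,0,0,0,0],
    [-3,57,0,0,0,0],
    [-3,57.5,0,0,0,0],
    [0,0,0,0,0,0]
  ]
}}

```text
time: 17.8
tool_pos: [537.2, -319.5, 122.7]
tcp_rot: [-179.9, 0.2, -0.3]
ft_force: [0.5, 0.6, -2.7]
finger_gap: 53.5
grip_force: 53.9
```

>>> {"api": "apply_moves", "payload": {
  "rows": [
    [0,0,30,0,0,0],
    [0,0,20,0,0,0],
    [0,0,5,0,0,0],
    [0,0,0,0,0,0],
    [0,0,0,0,0,0]
  ]
}}

```text
time: 18.42
tool_pos: [540.6, -316.4, 72.5]
tcp_rot: [179.9, -0.1, 0.0]
ft_force: [0.1, 0.3, -1.8]
finger_gap: 53.7
grip_force: 54.0
```

```bash
python3 w.py ring_centre 84 w3
```

```text
tcp [ 540.6 -316.4   72.5] [ 1.7994e+02 -9.0000e-02  1.0000e-02] gap 53.7 F [ 0.1  0.3 -1.8]
ring_centre 0.82 9278 zmed 82.4 depth circ [ 540.5 -316.4   28.2] mean [ 542.7 -316.1   82.3] rays@zt [ 543.9 -315.2   29.5] mean [ 544.6 -316.1]
```

View pics/w3.png

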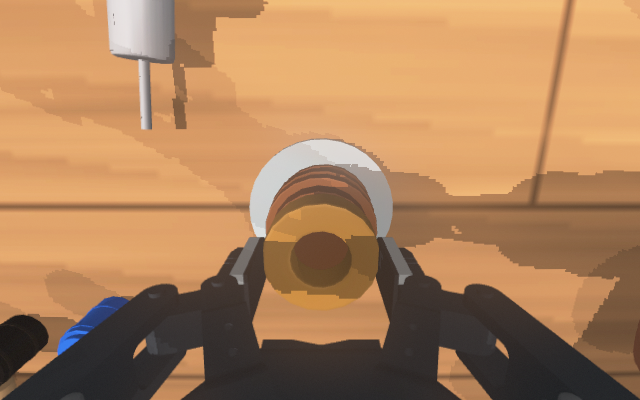

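The ring is held level and centred at (540.5,-316.4), seen at pixel (321,258), about 7 mm over the disc.

>>> {"api": "apply_moves", "payload": {
  "rows": [
    [-0.5,0,2,0,0,0],
    [0,0,1,0,0,0],
    [0,0,1,0,0,0],
    [0,0,0,0,0,0],
    [0,0,0,0,0,0]
  ]
}}

```text
time: 19.2
tool_pos: [539.2, -316.2, 67.3]
tcp_rot: [-180.0, 0.0, -0.0]
ft_force: [0.7, 0.0, -2.0]
finger_gap: 53.4
grip_force: 54.0
```

>>> {"api": "apply_moves", "payload": {
  "rows": [
    [0,0,1,0,0,0],
    [0,0,0,0,0,0],
    [0,0,1,0,0,0],
    [0,0,0,0,0,0],
    [0,0,0,0,0,0]
  ]
}}

```text
time: 19.82
tool_pos: [539.2, -316.2, 65.3]
tcp_rot: [180.0, 0.0, -0.0]
ft_force: [1.1, 0.3, -2.7]
finger_gap: 53.6
grip_force: 54.0
```

>>> {"api": "apply_moves", "payload": {
  "rows": [
    [0,0,0.5,0,0,0],
    [0,0,0,0,0,0],
    [0,0,0.5,0,0,0],
    [0,0,0,0,0,0],
    [0,0,0,0,0,0]
  ]
}}

```text
time: 20.45
tool_pos: [539.3, -316.2, 65.2]
tcp_rot: [180.0, -0.0, -0.0]
ft_force: [-5.0, 3.2, 7.1]
finger_gap: 53.3
grip_force: 54.9
```

Contact is felt: the force rose from -2.7 N to +7 N. I release.

>>> {"api": "apply_moves", "payload": {
  "rows": [
    [0,0,0,0,0,0],
    [0,0,0,0,0,0],
    [0,0,0,0,0,0],
    [0,0,0,0,0,0],
    [0,0,0,0,0,0]
  ],
  "fingers": 70
}}

```text
time: 21.08
tool_pos: [539.3, -316.2, 64.3]
tcp_rot: [180.0, -0.0, -0.0]
ft_force: [0.9, 0.1, -0.0]
finger_gap: 70.4
grip_force: 0.0
```

>>> {"api": "apply_moves", "payload": {
  "rows": [
    [0,0,-10,0,0,0],
    [0,0,-30,0,0,0],
    [0,0,-50,0,0,0],
    [0,0,-50,0,0,0],
    [0,0,0,0,0,0]
  ]
}}

```text
time: 21.7
tool_pos: [542.1, -318.1, 211.7]
tcp_rot: [179.6, -0.5, -0.0]
ft_force: [1.1, -0.3, 0.2]
finger_gap: 69.5
grip_force: 0.0
```

```bash
python3 pile.py;python3 w.py short_peg_centre 44
```

```text
top 43 z 74.5 [array([ 545.7, -297.5]), np.float64(15.8)]
top 38 z 42.8 [array([ 545.5, -296.3]), np.float64(23.5)]
scene 184 z 76.3 [array([ 537.8, -314.6]), np.float64(30.2)]
scene 92 z 44.3 [array([ 539.1, -312.5]), np.float64(33.1)]
wrist 2197 z 75.1 [array([ 539.4, -316. ]), np.float64(27.8)]
wrist 506 z 43.2 [array([ 538.5, -316.5]), np.float64(32.8)]
tcp [ 539. -316.  204.] [-1.7999e+02  2.0000e-02 -1.0000e-02] gap 69.9 F [ 0.6  0.9 -0.8]
short_peg_centre 0.76 1495 zmed 42.9 depth circ [431.4 -74.4  17.7] mean [432.4 -75.6  42.2] rays@zt [441.4 -88.5  33.1] mean [442.  -88.6]
short_peg_centre 0.75 1403 zmed 43.1 depth circ [ 448.1 -154.7   18.1] mean [ 449.2 -155.6   42.4] rays@zt [ 457.9 -164.1   29.4] mean [ 457.8 -164.2]
[427.1 -72.5  24.6] 0.73
[ 446.3 -151.9   22.7] 0.56
```

View pics/wrist_p.png

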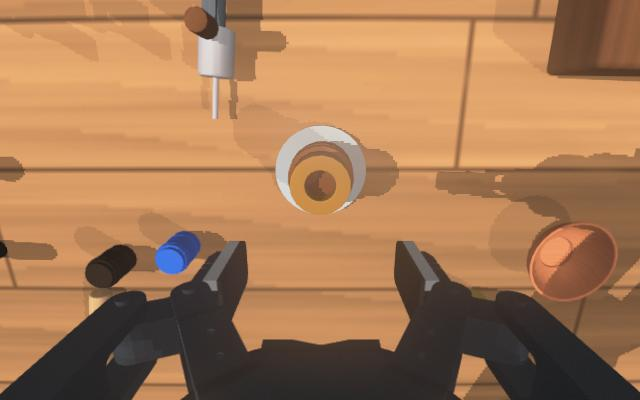

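The ring lies centred on the disc, seen at pixel (320,185). It measures (539.4,-316.0), with its top at z 75. Next is the black short peg at pixel (110,266); the blue one at (178,252) stays.

>>> {"api": "apply_moves", "payload": {
  "rows": [
    [-22,-48,0,0,0,0],
    [-22,-48,0,0,0,0],
    [-22,-48,0,0,0,0],
    [-22,-48,0,0,0,0],
    [-21,-50,0,0,0,0]
  ],
  "fingers": 60
}}

```text
time: 22.62
tool_pos: [428.8, -72.7, 203.1]
tcp_rot: [-180.0, 0.1, -0.0]
ft_force: [0.9, 1.2, 0.7]
finger_gap: 60.2
grip_force: 0.0
```

>>> {"api": "apply_moves", "payload": {
  "rows": [
    [0,0,50,0,0,0],
    [0,0,60,0,0,0],
    [0,0,20,0,0,0],
    [0,0,0,0,0,0],
    [0,0,0,0,0,0]
  ]
}}

```text
time: 23.25
tool_pos: [430.8, -74.3, 75.2]
tcp_rot: [180.0, -0.0, -0.0]
ft_force: [1.1, 0.0, -0.3]
finger_gap: 60.2
grip_force: 0.0
```

```bash
python3 w.py short_peg_centre 44 w4
```

```text
tcp [430.8 -74.3  75.2] [ 1.7999e+02 -4.0000e-02 -2.0000e-02] gap 60.2 F [ 1.1  0.  -0.3]
short_peg_centre 0.82 3752 zmed 43.1 depth circ [ 447.8 -153.3   17.6] mean [ 448.9 -151.9   42.5] rays@zt [ 452.6 -145.4   23.5] mean [ 452.9 -146. ]
short_peg_centre 0.79 3211 zmed 43.1 depth circ [430.2 -73.2  17.8] mean [431.5 -73.1  42.5] rays@zt [436.3 -73.7  21.6] mean [436.3 -73.2]
[ 446.2 -153.2   23.5] 0.58
[432.2 -74.6  24.5] 0.55
```

View pics/w4.png

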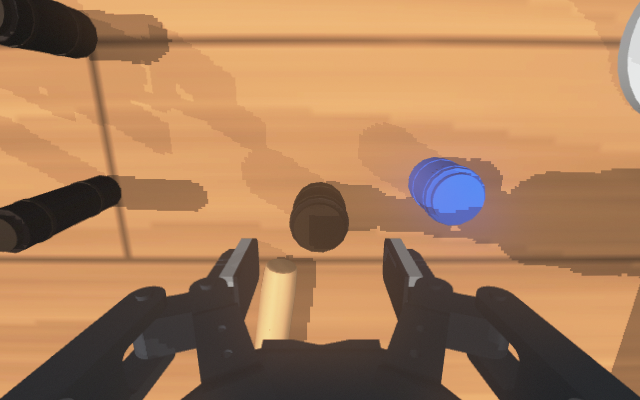

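The fingers are centred on the black peg at (320,217). The blue peg at (450,195) and the hammer handle end at (282,265) are clear, so I descend.

>>> {"api": "apply_moves", "payload": {
  "rows": [
    [0,-0.5,30,0,0,0],
    [0,0,20,0,0,0],
    [0,0,10,0,0,0],
    [0,0,6,0,0,0],
    [0,0,0,0,0,0]
  ]
}}

```text
time: 24.02
tool_pos: [430.6, -73.7, 8.6]
tcp_rot: [180.0, -0.0, -0.0]
ft_force: [-0.1, 0.8, 0.1]
finger_gap: 59.8
grip_force: 0.0
```

>>> {"api": "apply_moves", "payload": {
  "rows": [
    [0,0,0,0,0,0],
    [0,0,0,0,0,0],
    [0,0,0,0,0,0],
    [0,0,0,0,0,0],
    [0,0,0,0,0,0]
  ],
  "fingers": 25
}}

```text
time: 24.65
tool_pos: [431.2, -73.9, 9.3]
tcp_rot: [180.0, -0.1, -0.0]
ft_force: [-0.9, -0.1, 7.1]
finger_gap: 34.6
grip_force: 49.9
```

>>> {"api": "apply_moves", "payload": {
  "rows": [
    [0,0,-5,0,0,0],
    [0,0,-35,0,0,0],
    [0,0,-50,0,0,0],
    [0,0,-50,0,0,0],
    [0,0,-20,0,0,0]
  ]
}}

```text
time: 25.28
tool_pos: [431.7, -74.0, 172.1]
tcp_rot: [179.9, -0.3, -0.0]
ft_force: [-1.0, -0.9, -0.6]
finger_gap: 35.0
grip_force: 49.9
```

>>> {"api": "apply_moves", "payload": {
  "rows": [
    [10,-60,0,0,0,0],
    [10,-60,0,0,0,0],
    [10,-60,0,0,0,0],
    [10,-60,0,0,0,0],
    [10,-60,0,0,0,0]
  ]
}}

```text
time: 25.9
tool_pos: [480.2, 228.4, 168.5]
tcp_rot: [180.0, -0.0, -0.0]
ft_force: [1.0, -0.7, -0.4]
finger_gap: 34.9
grip_force: 50.0
```

>>> {"api": "apply_moves", "payload": {
  "rows": [
    [0,-14,0,0,0,0],
    [0,0,50,0,0,0],
    [0,0,30,0,0,0],
    [0,0,0,0,0,0],
    [0,0,0,0,0,0]
  ]
}}

```text
time: 26.52
tool_pos: [481.1, 240.2, 89.8]
tcp_rot: [-180.0, -0.1, -0.0]
ft_force: [-0.1, 0.5, 0.6]
finger_gap: 34.6
grip_force: 50.1
```

Run:
```python
from h import *
p,d,s=snap('wrist','w5'); print(s['tool_pos'].round(1),s['finger_gap'])
for n in('small_well','large_well'):
    print(n,[(np.round(r['xyz'],1),round(r['confidence'],2)) for r in models.place_of(n,'wrist')[:2]])
P=cloud('wrist',s,d,np.ones(d.shape,bool)); R=P[(P[:,2]>8)&(P[:,2]<20)&(P[:,1]>180)&(P[:,1]<425)&(P[:,0]>410)&(P[:,0]<545)]
print(len(R),cv2.minAreaRect(R[:,:2].astype(np.float32)))
```

```text
[481.1 240.2  89.8] 34.602175934390566
small_well [(array([484.9, 239.1,   4.8]), 0.9)]
large_well [(array([483.8, 345.4,   6.8]), 0.77), (array([484.6, 240.8,   2.9]), 0.45)]
4930 ((479.7743225097656, 302.9659729003906), (111.31179809570312, 217.26492309570312), 0.406584769487381)
```

View pics/w5.png

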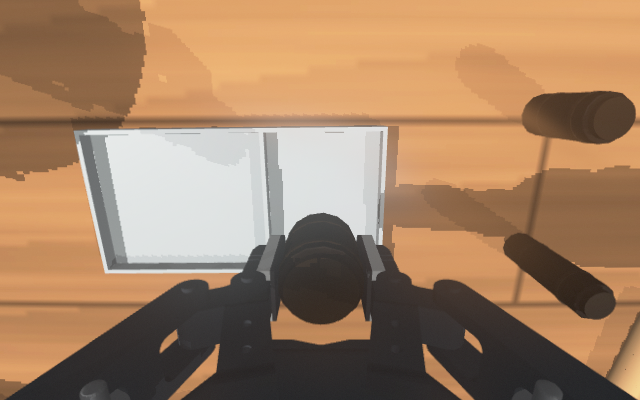

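The tray is seen squarely at pixels (80–388, 128–272), with its centre at (479.8,303.0). The short peg hangs over the smaller compartment, so I lower it.

>>> {"api": "apply_moves", "payload": {
  "rows": [
    [0,0,40,0,0,0],
    [0,0,25,0,0,0],
    [0,0,7,0,0,0],
    [0,0,0,0,0,0],
    [0,0,0,0,0,0]
  ]
}}

```text
time: 27.3
tool_pos: [481.7, 240.9, 18.0]
tcp_rot: [-179.9, -0.1, -0.0]
ft_force: [-0.1, 0.4, -0.5]
finger_gap: 34.7
grip_force: 50.1
```

>>> {"api": "apply_moves", "payload": {
  "rows": [
    [0,0,1,0,0,0],
    [0,0,1,0,0,0],
    [0,0,1,0,0,0],
    [0,0,1,0,0,0],
    [0,0,0,0,0,0]
  ]
}}

```text
time: 27.92
tool_pos: [480.4, 240.4, 12.4]
tcp_rot: [180.0, 0.0, -0.0]
ft_force: [0.4, -0.7, 1.2]
finger_gap: 34.9
grip_force: 50.2
```

>>> {"api": "apply_moves", "payload": {
  "rows": [
    [0,0,0.5,0,0,0],
    [0,0,0.5,0,0,0],
    [0,0,0,0,0,0],
    [0,0,0,0,0,0],
    [0,0,0,0,0,0]
  ]
}}

```text
time: 28.55
tool_pos: [480.4, 240.4, 12.3]
tcp_rot: [180.0, 0.0, -0.0]
ft_force: [-5.9, -2.8, 12.4]
finger_gap: 35.0
grip_force: 51.0
```

>>> {"api": "apply_moves", "payload": {
  "rows": [
    [0,0,0,0,0,0],
    [0,0,0,0,0,0],
    [0,0,0,0,0,0],
    [0,0,0,0,0,0],
    [0,0,0,0,0,0]
  ],
  "fingers": 46
}}

```text
time: 29.18
tool_pos: [480.3, 240.4, 11.2]
tcp_rot: [180.0, 0.0, -0.0]
ft_force: [-0.1, -0.2, -0.0]
finger_gap: 46.3
grip_force: 0.0
```

>>> {"api": "apply_moves", "payload": {
  "rows": [
    [0,0,-10,0,0,0],
    [0,0,-40,0,0,0],
    [0,0,-60,0,0,0],
    [0,0,-50,0,0,0],
    [0,0,0,0,0,0]
  ]
}}

```text
time: 29.8
tool_pos: [483.7, 241.7, 178.1]
tcp_rot: [-179.8, -0.6, -0.0]
ft_force: [-0.6, 1.0, -0.5]
finger_gap: 46.3
grip_force: 0.0
```

>>> {"api": "apply_moves", "payload": {
  "rows": [
    [-13,53,0,0,0,0],
    [-13,53,0,0,0,0],
    [-13,53,0,0,0,0],
    [0,0,30,0,0,0],
    [0,0,10,0,0,0]
  ],
  "fingers": 56
}}

```text
time: 30.42
tool_pos: [439.9, 80.7, 129.4]
tcp_rot: [180.0, 0.2, -0.1]
ft_force: [-0.5, 0.7, 0.4]
finger_gap: 56.1
grip_force: 0.0
```

```bash
python3 w.py tall_peg_centre 80 w6; python3 w.py short_peg_centre 47
```

```text
tcp [439.9  80.7 129.4] [ 1.8e+02  1.7e-01 -1.0e-01] gap 56.1 F [-0.5  0.7  0.4]
tall_peg_centre 0.65 1631 zmed 78.9 depth circ [441.   81.4  11.8] mean [442.   81.4  77.9] rays@zt [450.1  81.6  19.3] mean [449.8  81.3]
[442.5  77.5  41. ] 0.85
[481.4 237.7  26.6] 0.55
tcp [440.9  81.8 130.9] [-1.8e+02  9.0e-02  3.0e-02] gap 56.1 F [-0.4  0.2  0.4]
short_peg_centre 0.91 3013 zmed 46.0 depth circ [479.7 239.3  17.7] mean [480.1 238.1  45.4] rays@zt [481.6 227.4  27.6] mean [482.2 227.5]
short_peg_centre 0.69 3196 zmed 43.0 depth circ [ 447.6 -152.3   18.3] mean [ 448.2 -149.2   42.3] rays@zt [ 450.4 -130.2   33.9] mean [ 453.6 -130.1]
short_peg_centre 0.55 1788 zmed 59.0 depth circ [543.7  81.6  14.1] mean [543.5  81.7  58.3] rays@zt [543.3  80.9  16. ] mean [543.8  81.4]
[481.2 237.1  28.2] 0.76
[ 446.4 -154.4   24.2] 0.75
```

View pics/w6.png

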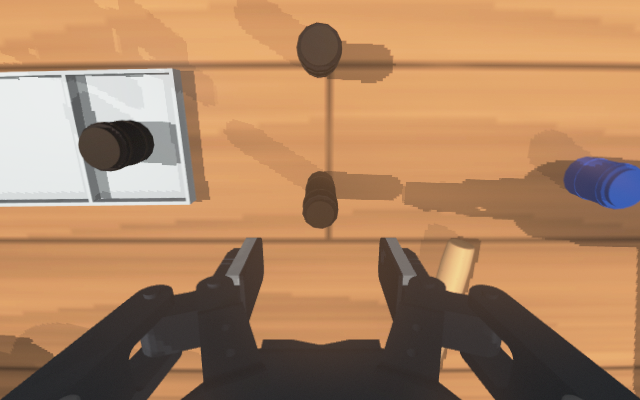

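The tall slim peg at (320,200), top 79 mm, is centred between the fingers. The middle peg at (320,48) is clear. The short peg stands in the smaller compartment at (115,145).

>>> {"api": "apply_moves", "payload": {
  "rows": [
    [0,0,45,0,0,0],
    [0,0,35,0,0,0],
    [0,0,15,0,0,0],
    [0,0,6,0,0,0],
    [0,0,0,0,0,0]
  ]
}}

```text
time: 31.35
tool_pos: [442.1, 81.5, 31.2]
tcp_rot: [-180.0, -0.1, -0.0]
ft_force: [-0.1, -0.5, -0.1]
finger_gap: 55.8
grip_force: 0.0
```

>>> {"api": "apply_moves", "payload": {
  "rows": [
    [0,0,0,0,0,0],
    [0,0,0,0,0,0],
    [0,0,0,0,0,0],
    [0,0,0,0,0,0],
    [0,0,0,0,0,0]
  ],
  "fingers": 12
}}

```text
time: 31.98
tool_pos: [442.4, 81.4, 31.5]
tcp_rot: [-180.0, -0.1, -0.0]
ft_force: [-2.3, -0.1, 6.2]
finger_gap: 22.9
grip_force: 48.7
```

>>> {"api": "apply_moves", "payload": {
  "rows": [
    [0,0,-5,0,0,0],
    [0,0,-35,0,0,0],
    [0,0,-50,0,0,0],
    [0,0,-40,0,0,0],
    [0,0,0,0,0,0]
  ]
}}

```text
time: 32.6
tool_pos: [444.0, 81.6, 164.7]
tcp_rot: [-180.0, -0.4, -0.0]
ft_force: [0.4, -0.2, -0.7]
finger_gap: 22.6
grip_force: 49.0
```

>>> {"api": "apply_moves", "payload": {
  "rows": [
    [8,-54,0,0,0,0],
    [8,-54,0,0,0,0],
    [8,-54,0,0,0,0],
    [8,-54,0,0,0,0],
    [7,-52,0,0,0,0]
  ]
}}

```text
time: 33.22
tool_pos: [479.7, 350.8, 158.8]
tcp_rot: [179.9, 0.1, -0.0]
ft_force: [1.5, -0.2, 0.1]
finger_gap: 22.8
grip_force: 49.1
```

>>> {"api": "apply_moves", "payload": {
  "rows": [
    [0,0,50,0,0,0],
    [0,0,50,0,0,0],
    [0,0,20,0,0,0],
    [0,0,0,0,0,0],
    [0,0,0,0,0,0]
  ]
}}

```text
time: 33.85
tool_pos: [481.8, 350.0, 42.4]
tcp_rot: [-179.9, -0.1, -0.0]
ft_force: [0.1, -0.6, -0.0]
finger_gap: 23.2
grip_force: 49.2
```

>>> {"api": "apply_moves", "payload": {
  "rows": [
    [0,0,2,0,0,0],
    [0,0,1,0,0,0],
    [0,0,1,0,0,0],
    [0,0,1,0,0,0],
    [0,0,0,0,0,0]
  ]
}}

```text
time: 34.48
tool_pos: [480.2, 349.3, 35.1]
tcp_rot: [180.0, 0.0, -0.0]
ft_force: [0.2, -0.1, -0.7]
finger_gap: 22.8
grip_force: 49.2
```

>>> {"api": "apply_moves", "payload": {
  "rows": [
    [0,0,1,0,0,0],
    [0,0,0,0,0,0],
    [0,0,0.5,0,0,0],
    [0,0,0,0,0,0],
    [0,0,0,0,0,0]
  ]
}}

```text
time: 35.1
tool_pos: [480.5, 349.4, 33.9]
tcp_rot: [-180.0, -0.0, -0.0]
ft_force: [-0.5, -0.4, 0.3]
finger_gap: 22.8
grip_force: 49.4
```

>>> {"api": "apply_moves", "payload": {
  "rows": [
    [0,0,0.5,0,0,0],
    [0,0,0,0,0,0],
    [0,0,0.5,0,0,0],
    [0,0,0,0,0,0],
    [0,0,0,0,0,0]
  ]
}}

```text
time: 35.72
tool_pos: [480.7, 349.5, 33.8]
tcp_rot: [-180.0, -0.0, -0.0]
ft_force: [-3.7, -3.2, 9.0]
finger_gap: 23.0
grip_force: 50.2
```

Contact is felt, so I release and lift away.

>>> {"api": "apply_moves", "payload": {
  "rows": [
    [0,0,0,0,0,0],
    [0,0,0,0,0,0],
    [0,0,0,0,0,0],
    [0,0,0,0,0,0],
    [0,0,0,0,0,0]
  ],
  "fingers": 50
}}

```text
time: 36.35
tool_pos: [480.3, 349.3, 32.7]
tcp_rot: [180.0, 0.0, -0.0]
ft_force: [0.6, -0.3, -0.5]
finger_gap: 50.5
grip_force: 0.0
```

>>> {"api": "apply_moves", "payload": {
  "rows": [
    [0,0,-20,0,0,0],
    [0,0,-50,0,0,0],
    [0,0,-60,0,0,0],
    [0,0,-40,0,0,0],
    [0,0,0,0,0,0]
  ]
}}

```text
time: 36.98
tool_pos: [483.0, 351.0, 209.9]
tcp_rot: [-179.7, -0.5, -0.0]
ft_force: [0.3, -1.0, -0.4]
finger_gap: 49.8
grip_force: 0.0
```

```bash
python3 w.py tall_peg_centre 83 w7; python3 w.py short_peg_centre 47
python3 - <<'E'
from h import *
p,d,s=snap('scene'); cv2.imwrite('pics/s7.png',cv2.resize(p[100:340,140:560,::-1],None,fx=1.9,fy=1.9))
for n in('middle_peg_centre','mug','drill'): print(n,[np.round(r['xyz']) for r in models.place_of(n,'scene')[:2]])
E
python3 pile.py
```

```text
tcp [483.  351.  209.9] [-1.7969e+02 -5.1000e-01 -1.0000e-02] gap 49.8 F [ 0.3 -1.  -0.4]
tall_peg_centre 0.76 804 zmed 81.8 depth circ [479.4 349.6  11.7] mean [480.4 349.7  81. ] rays@zt [487.2 350.1  17.3] mean [486.8 349.7]
[480.5 348.6  40. ] 0.72
tcp [480.  349.1 202.6] [ 1.7998e+02  3.0000e-02 -1.0000e-02] gap 49.9 F [ 0.4 -1.  -0.5]
short_peg_centre 0.63 1325 zmed 46.1 depth circ [479.7 240.6  18.1] mean [480.4 241.8  45.6] rays@zt [484.2 247.5  22.9] mean [483.7 246.8]
[480.9 235.1  25. ] 0.8
middle_peg_centre [array([548.,  81.,  31.])]
mug [array([695., 110.,   2.])]
drill [array([ 760., -226.,   -0.])]
top 252 z 75.5 [array([ 540.6, -315.5]), np.float64(27.1)]
top 99 z 43.1 [array([ 537.7, -315.5]), np.float64(32.5)]
scene 182 z 76.4 [array([ 540.5, -312.6]), np.float64(31.0)]
scene 96 z 44.1 [array([ 539.3, -311. ]), np.float64(33.2)]Traceback (most recent call last):
  File "pile.py", line 5, in <module>
    z=np.percentile(N[:,2],85)
    return _quantile_unchecked(
        a, q, axis, out, overwrite_input, method, keepdims, weights)
    return _ureduce(a,
                    func=_quantile_ureduce_func,
    ...<5 lines>...
                    overwrite_input=overwrite_input,
                    method=method)
    r = func(a, **kwargs)
    result = _quantile(arr,
                       quantiles=q,
    ...<2 lines>...
                       out=out,
                       weights=wgt)
    slices_having_nans = np.isnan(arr[-1, ...])
                                  ~~~^^^^^^^^^
IndexError: index -1 is out of bounds for axis 0 with size 0
```

View pics/s7.png

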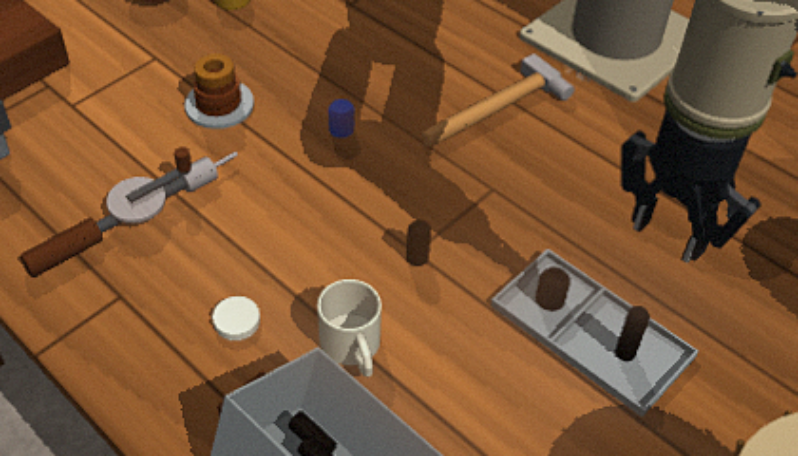

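The picture shows the disc and ring on the pile at (218,80) and both pegs upright in the tray at (552,288) and (633,333). Everything else is in its place, so I hand in.

```bash
python3 -c "
from bench import job; print(job.hand_in())"
```

```text
the job is handed in; nothing more can be done
None
```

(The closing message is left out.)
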